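Vent a culture dish under the magnifier

ROBOT

A 7-joint arm with a two-finger parallel gripper is mounted at the origin on the work surface. World frame = base frame: x ahead of the robot, y to its left, z up, the work surface at z = 0. Lengths are in m, angles in degrees, forces in N, time in s.
With the tool pointing down it reaches from about 0.425 to 0.975 m from the base axis. Payload 16.7 kg.
Tool frame: the origin (TCP) lies midway between the tips of the shut fingers; the grasp point (between the pads) lies 19 mm behind it; z points along the fingers, y is the line along which they close (so a half turn about z gives the same grasp; the last joint's range is limited). The gripper opens to 85 mm and grips with 20 to 120 N. Pads are 22 mm wide; open, the fingers measure 114 mm over their backs; the gripper's body (76 mm by 85 mm) begins 54 mm behind the grasp point. The pads swing forward as they close: fully open they stand 13 mm farther back than shut.
Start: joints at [55.204, 24.414, 4.234, 92.017, -1.954, 63.644, -3.845], TCP at [0.298, -0.605, 0.2] pointing down, gripper open.
Joint ranges: [-163.25, 163.25], [-28.42, 122.38], [-70.27, 78.77], [12.13, 141.07], [-58.53, 238.53], [9.26, 117.41], [-156.51, 156.51]. Speed limits (degrees/s): [108.29, 108.29, 136.94, 136.94, 172.46, 172.46, 172.46].

INTERFACE

Orientations are given as [roll, pitch, yaw] about the fixed x, y, z axes, in that order (R = Rz(yaw) Ry(pitch) Rx(roll)).
In Python, from plant import manip gives the robot as it stands. The module is installed in compiled form; this text tells all that it offers.
- The arm moves only by the tool jog_arm, never from a script. Its argument "motion" is a list of rows, each a list of 3 entries, a list of its own where there are three numbers: the shift along the tool's x, y, z each as a share of 15 cm, from -1 to 1, then the turn, a rotation vector about the tool's x, y, z each as a share of 120 degrees, from -1 to 1, then the opening in per cent of the stroke, from 0 (shut) to 100 (fully open). In form: [[[x, y, z], [wx, wy, wz], grip], ...]. A call has 1 to 5 rows; each row shifts and turns the commanded pose from where the row before left it, along the tool's axes as they then stand; what a row does not reach is not made up. A row lasts 1/10 s, in which the tool goes at most 50 mm and 8.59 degrees, less where a joint would pass 70% of its speed; a pose out of reach is approached as far as the arm can. A call with a number of a shift or a turn outside -1 to 1 is refused whole. A call with a gripper value outside its range is refused whole. The fingers move at their own pace and stop on an object; the grip force is fixed at half the most. Time passes only in rows, so rows that do not move let the fingers close. It gives the time, the measured TCP pose, the force, the opening and the grip force at its end, in the units of the state.
- manip.get_state(): the state, without advancing time (a new reading comes with each control period).
- manip.capture(name): name is "scene" or "side" or "wrist"; returns a dict with "image" (400x640x3 uint8, red, green, blue), "fx", "fy", "cx", "cy" (pixels), "T" (4x4, takes a point from camera to world coordinates); the wrist camera has in their place "tool_from_camera" (4x4, takes a point from camera to tool coordinates, whose origin is the TCP and whose axes are the flange's). Camera axes: x right, y up, looking along -z (the intrinsics and any distortion apply to the point x, -y, -z); pixel columns grow to the right and rows downward; lengths in m; the calibration is good to about 2 mm. The wrist camera is an equidistant fisheye: a pixel r from the principal point sees the ray r / f radians off the axis. A picture is of the moment at which its call begins: read the wrist's pose just before it. There is no depth.
- manip.hand_in(): hands the job in; it is judged then, once.
The state is a dict: "t": time; "joints": joint angles; "dq": joint speeds; "joint_efforts": joint torques, N m; "ee_pos": TCP position; "orientation": TCP orientation; "ft_force": force on the tool from outside, world axes, zero at the start; "wrist_torque": the same for the moment, N m; "width": opening from 0.0 (shut) to 1.0 (fully open); "gripper_force": force on a finger pad.
Only numpy, scipy, OpenCV 4.12 (cv2) and the standard library are available. Lean on these libraries where they do the work, as an engineer would, in place of code of your own. Each camera call takes 0.05 s, during which the arm holds its last target. There are 200 camera calls.

TASK

Vent the big covered culture dish under the magnifier. Its lid is caught inside on at most one of its two lug sides, which cannot be seen: feel which lug comes up freely without forcing the caught one, raise the lid by that lug edge-first just clear (some 12 to 20 mm at the lug, the opposite edge staying down on the dish), and keep it open for two seconds. Then set the lid gently back, flat and centred on the dish (it now sits a few millimetres off-centre), let go, and leave the magnifier and the things around the dish untouched.

Things in the scene. Friction and masses are not known exactly. Their poses are not given: they have to be found in the camera images.
- dish_center (a point): Point on the axis of the fixed round white dish (148 mm outside diameter, wall 2.5 mm, rim 38 mm above the table), 42 mm above the table: where the centre of the lid's top face lies when the lid is home and centred. z up, y along the line of the two lugs (towards the left one), x towards the magnifier's post, away from the robot.
- lid_center (a point): Centre of the top face of the loose white lid: a disc 164 mm in diameter, 4 mm thick, with a clear window (82 mm) and a skirt hanging 10 mm below the disc, outside the dish wall with 5.5 mm clearance all round. The disc rests on the dish rim. z is the lid's upward normal, y points to the left lug. Mass 0.15 to 0.31 kg.
- lid: The lid; origin on its axis, 14 mm below lid_center. Hidden inside, it is caught on one lug side or on none: a caught lug comes up about 3 mm, then stops hard; a free lug comes up with 1 to 3 N, the lid tipping about the rim under the other lug. With one edge up it can be slid a few mm to centre it; the catch does not hinder this.
- dish: The dish with its fixed grey base plate (250 x 210 x 12 mm, reaching 100 mm to -x, 150 mm to +x, 105 mm to each side of the axis) and the hidden catch; origin on the dish axis at table level, axes as dish_center. A thin black ring on the plate, 184 to 190 mm in diameter, is concentric with the dish.
- lug_left (a point): Centre (half-way up) of the left finger lug, an upright block on the lid: 14 mm thick along the lid's x (grip across this), 26 mm long radially (y), 32 mm high. This point is 16 mm above the lid's top face and 62 mm from its centre on the +y side.
- lug_right (a point): Centre of the right finger lug, the same block on the lid's -y side.
- magnifier: Fixed magnifier; origin on the dish axis at table level, axes as the dish. Its lens head, 108 mm in diameter, hangs over the dish centre 132 to 162 mm above the table and blocks an upright gripper at the lugs: come in leaning outwards (top of the tool away from the dish centre, in the plane of the lugs) by 35 to 45 degrees. Post 16 mm thick at 125 mm on the +x side.
- cap_blue_mid (a point): Centre of a loose blue screw cap, 52 mm in diameter, 22 mm high: leave alone.
- cap_red_mid (a point): Centre of a loose red cap, 36 mm in diameter, 14 mm high: leave alone.
- cap_yellow_mid (a point): Centre of a loose yellow cap, 36 mm in diameter, 14 mm high: leave alone.
- spare_dish_mid (a point): Centre of a loose clear closed petri dish, 90 mm in diameter, 16 mm high: leave alone.
- marker_mid (a point): Centre of a loose black marker pen, 145 x 14 x 14 mm: leave alone.
Mind the look-alikes: they are no part of the job. What is shaped like the lid but blue or purple is not meant.

How it is judged (in metres and radians):
On the way:
1. one lug of the lid is raised 10 to 25 mm while the other lug stays within 5 mm of its seated height, for 1.5 s on end (((z of lug_left in the frame of dish_center between 0.026 and 0.041 m and z of lug_right in the frame of dish_center below 0.021 m) or (z of lug_right in the frame of dish_center between 0.026 and 0.041 m and z of lug_left in the frame of dish_center below 0.021 m))), for 1.5 s.
At the end, for the whole second after the job is handed in: The lid lies flat on the dish rim (within 1.5 mm of its seated height and 0.02 rad of level), its centre within 3 mm of the dish axis, its lug line within 0.15 rad of the dish's y axis, released and at rest (horizontal distance between lid_center and dish_center below 0.003 m and z of lid_center in the frame of dish_center between -0.002 and 0.0015 m and angle between the z axis of lid_center and the z axis of dish_center, either way round below 0.02 rad and angle between the y axis of lid_center and the y axis of dish_center, either way round below 0.15 rad and linear speed of lid below 0.01 m/s); the robot touches nothing.
It fails at once if a lug raised more than 30 mm (the lid opened wide) (z of any of lug_left, lug_right in the frame of dish_center above 0.046 m).
It fails at once if both lugs raised more than 8 mm (the lid lifted off) (z of each of lug_left, lug_right in the frame of dish_center above 0.024 m).
It fails at once if the lid forced: pulled against the catch or pressed on the dish with more than 25 N (contact force between lid and dish above 25 N).
It fails at once if the magnifier touched with more than 3 N (contact force between any of the arm, the fingers, lid and magnifier above 3 N).
It fails at once if a thing beside the dish moved more than 15 mm (distance of any of cap_blue_mid, cap_red_mid, cap_yellow_mid, spare_dish_mid, marker_mid from where it was at the start of the episode above 0.015 m).
It also fails if it takes over 72 s, if anything falls off the work surface, if the arm or the gripper's body presses on something with over 40 N, if the wrist force passes 120 N, or if a joint passes its speed limit or range.

## Working session

There is one attempt and no reset: what is moved stays moved. The work goes in short steps, Python scripts to look and compute and a tool call to move; the robot and the scene stay as the last step left them, time stands still between calls to the robot, and variables do not carry over. Pictures are saved under pics/ and viewed, at most 10 in all, crops included, and the job is handed in when it is done.

Besides the shell and the picture viewer there is one more tool, called after "Call:" as name([rows], argument=value, ...), one row to a line, values as JSON. jog_arm: Moves the arm, as the interface text tells. Shift numbers are shares of 15 cm and turn numbers shares of 120 degrees, none past 1 either way. Its arguments: {"type":"object","properties":{"motion":{"type":"array","items":{"type":"array"}}},"required":["motion"]}

```bash
mkdir -p pics && cat > h.py <<'E'
import numpy as np, cv2
from scipy.spatial.transform import Rotation as R
from plant import manip
def snap(n,f):
    c=manip.capture(n); cv2.imwrite('pics/'+f,c['image'][:,:,::-1]); np.save('pics/'+f+'.npy',c,allow_pickle=True); return c
def load(f): return np.load('pics/'+f+'.npy',allow_pickle=True).item()
def ray(c,u,v):
    d=np.array([(u-c['cx'])/c['fx'],-(v-c['cy'])/c['fy'],-1.]); return c['T'][:3,3],c['T'][:3,:3]@d
def onz(c,u,v,z):
    o,d=ray(c,u,v); return o+d*(z-o[2])/d[2]
def proj(c,p):
    q=c['T'][:3,:3].T@(np.asarray(p)-c['T'][:3,3]); return c['cx']+c['fx']*q[0]/-q[2], c['cy']-c['fy']*q[1]/-q[2]
E
python3 - <<'E'
from h import *
for n in ['scene','side']:
    c=snap(n,n+'0.png'); print(n,{k:(v if k!='T' else np.round(v,3).tolist()) for k,v in c.items() if k!='image'})
print(manip.get_state())
E
```

```text
scene {'fx': 445.5555491291291, 'fy': 445.5555491291291, 'cx': 316.7747460264874, 'cy': 194.90137856530063, 'T': [[-0.273, -0.583, 0.765, 1.368], [0.962, -0.153, 0.227, 0.181], [-0.015, 0.798, 0.603, 0.736], [0.0, 0.0, 0.0, 1.0]]}
side {'fx': 410.44607261144796, 'fy': 410.44607261144796, 'cx': 317.3691787158809, 'cy': 200.98610949103212, 'T': [[-0.728, 0.491, -0.479, 0.097], [-0.686, -0.505, 0.524, 0.407], [0.016, 0.71, 0.704, 0.678], [0.0, 0.0, 0.0, 1.0]]}
{'t': 0.1, 'joints': array([55.20555041, 24.4457482 ,  4.23229734, 92.0462236 , -1.9527768 ,
       63.64410718, -3.84328001]), 'dq': array([-0.06200534, -0.09140756, -0.00738693, -0.07553845,  0.10207688,
       -0.10751183,  0.08073346]), 'joint_efforts': array([ 1.10327115e-02, -9.51528883e+01,  3.77346173e+00, -4.64403391e+01,
        1.98227016e-02,  6.40040860e-03, -1.96868092e-05]), 'ee_pos': array([ 0.29811331, -0.60517437,  0.19960291]), 'orientation': array([-1.79936333e+02,  5.65985068e-03,  2.62279376e+01]), 'ft_force': array([-0.37371501,  0.69276284,  0.26492372]), 'wrist_torque': array([ 0.03205167, -0.01822298,  0.03995713]), 'gripper_force': 0.0, 'width': 0.998332111639176}
```

View pics/scene0.png

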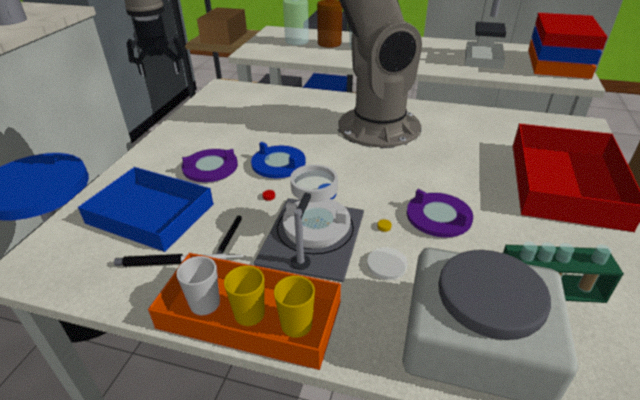

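View pics/side0.png

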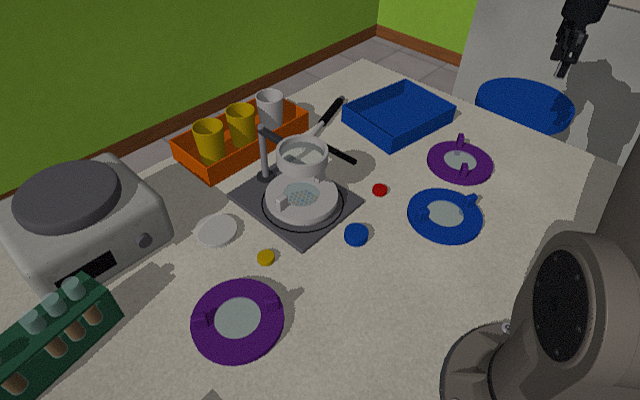

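The only white lid is on the grey plate under the magnifier, at scene (318,222) and side (300,200). The look-alikes are purple at scene (210,165) and (440,213), and blue at (278,160). I'll confirm in one enlarged crop that shows both views.

```bash
python3 - <<'E'
from h import *
a=load('scene0.png')['image'][165:280,250:370]; b=load('side0.png')['image'][125:255,220:370]
f=lambda x,k:cv2.resize(x,None,fx=k,fy=k,interpolation=cv2.INTER_CUBIC)
a=f(a,3.2);b=f(b,2.7); h=max(a.shape[0],b.shape[0])
p=lambda x:np.pad(x,((0,h-x.shape[0]),(0,0),(0,0)))
o=np.hstack([p(a),p(b)]);print(o.shape)
cv2.imwrite('pics/crop1.png',o[:,:,::-1])
E
```

```text
(368, 789, 3)
```

View pics/crop1.png

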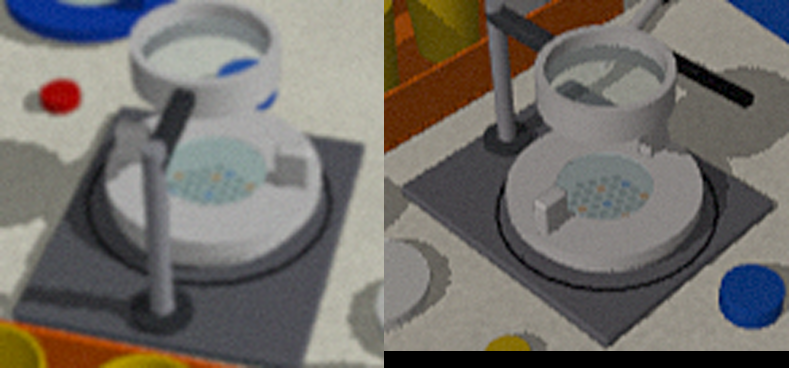

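The crop shows the white dish and lid on the grey plate. In the side view the left or right lugs are at crop (550,210) and (650,145), and the black ring is clearly visible. This is the one. Next I'll measure the plate corners, ring and window.

```bash
python3 - <<'E'
from h import *
for n,(u,v) in [('scene',(270,255)),('side',(300,238))]:
    c=load(n+'0.png'); im=c['image']; hsv=cv2.cvtColor(im,cv2.COLOR_RGB2HSV)
    print(n,'plate hsv',hsv[v,u], )
    pts={'scene':[(254.7,263.4),(343.8,279),(363,210),(289,199.4)],'side':[(227,194.3),(302.6,252.8),(365,201)]}[n]
    for p in pts: print('corner',np.round(onz(c,*p,.012),3))
# subpixel lines on the side view: mask of plate -> hull -> polygon
for n in ['scene','side']:
    c=load(n+'0.png'); im=cv2.GaussianBlur(c['image'],(3,3),0); hsv=cv2.cvtColor(im,cv2.COLOR_RGB2HSV)
    m=((hsv[...,1]<60)&(hsv[...,2]>55)&(hsv[...,2]<125)).astype(np.uint8)
    roi=np.zeros_like(m); (y0,y1,x0,x1)={'scene':(195,285,245,370),'side':(150,255,220,370)}[n]; roi[y0:y1,x0:x1]=1
    m=cv2.morphologyEx(m*roi,cv2.MORPH_OPEN,np.ones((3,3)))
    k,l,s,_=cv2.connectedComponentsWithStats(m); i=1+np.argmax(s[1:,4]); pts=cv2.findContours((l==i).astype(np.uint8),0,1)[0][0]
    h=cv2.convexHull(pts); q=cv2.approxPolyDP(h,5,True)[:,0]; print(n,'area',s[i,4])
    for p in q: print(p,np.round(onz(c,*p,.012),3))
    # ring
    g=im.max(2); b=((g<45)*roi).astype(np.uint8); print('dark',b.sum())
    # window: bluish-green
    w=((hsv[...,1]>25)&(hsv[...,0]>70)&(hsv[...,0]<105)&(hsv[...,2]>90)).astype(np.uint8)*roi
    k,l,s,ce=cv2.connectedComponentsWithStats(w)
    for j in np.argsort(-s[1:,4])[:3]+1: print('win',s[j],ce[j],np.round(onz(c,*ce[j],.042),4))
E
```

```text
scene plate hsv [98 31 66]
corner [ 0.729 -0.157  0.012]
corner [0.723 0.047 0.012]
corner [0.48  0.041 0.012]
corner [ 0.486 -0.158  0.012]
side plate hsv [132  17  73]
corner [0.716 0.042 0.012]
corner [0.468 0.041 0.012]
corner [ 0.471 -0.166  0.012]
scene area 4395
[245 209] [ 0.554 -0.255  0.012]
[296 199] [ 0.48  -0.14   0.012]
[362 210] [0.481 0.039 0.012]
[369 284] [0.723 0.102 0.012]
[252 263] [ 0.73  -0.163  0.012]
dark 151
win [302 209  31  20 433] [316.2517321  217.84988453] [ 0.5753 -0.0561  0.042 ]
side area 3912
[369 154] [ 0.573 -0.311  0.012]
[364 203] [ 0.468 -0.159  0.012]
[304 253] [0.466 0.04  0.012]
[220 207] [0.694 0.078 0.012]
[220 192] [0.734 0.048 0.012]
[253 176] [ 0.722 -0.043  0.012]
[327 153] [ 0.654 -0.237  0.012]
dark 446
win [307 191   5   4  19] [308.89473684 192.57894737] [ 0.5613 -0.0732  0.042 ]
win [300 198   5   5  17] [302.23529412 199.94117647] [ 0.5554 -0.0461  0.042 ]
```

```bash
cat >> h.py <<'E'
from scipy.optimize import least_squares
def circ(P,r,c0):
    f=lambda p:np.hypot(P[:,0]-p[0],P[:,1]-p[1])-r
    s=least_squares(f,c0,loss='soft_l1',f_scale=.0015); return s.x,np.std(s.fun)
def ringfit(c,c0,z=.012,r=.0935,tol=.010):
    g=cv2.cvtColor(c['image'],cv2.COLOR_RGB2GRAY); bh=cv2.morphologyEx(g,cv2.MORPH_BLACKHAT,np.ones((7,7)))
    vv,uu=np.where((bh>18)&(g<60)); P=np.array([onz(c,u,v,z) for u,v in zip(uu,vv)])
    for t in (tol,.005,.003):
        k=abs(np.hypot(*(P[:,:2]-c0).T)-r)<t; c0,s=circ(P[k],r,c0)
    a=np.degrees(np.arctan2(*(P[k][:,:2]-c0).T[::-1])); return c0,s,k.sum(),np.histogram(a,12,(-180,180))[0]
def lidfit(c,c0,z=.042,r=.082,thr=8):
    # lid top rim: radial edge search for strongest bright->dark change, by ray angle in world plane
    g=cv2.GaussianBlur(cv2.cvtColor(c['image'],cv2.COLOR_RGB2GRAY),(3,3),0).astype(np.float32); P=[]
    return g
E
python3 - <<'E'
from h import *
for n in ['scene','side']:
    print(n,ringfit(load(n+'0.png'),np.array([.573,-.058])))
c=load('side0.png')
g=cv2.cvtColor(c['image'],cv2.COLOR_RGB2GRAY)
# radial profiles on lid top plane z=.042
for a in range(-180,180,30):
    r=[proj(c,[.573+ (q/1000)*np.cos(np.radians(a)),-.058+(q/1000)*np.sin(np.radians(a)),.042]) for q in range(30,100,4)]
    print(a,[int(g[int(round(v)),int(round(u))]) for u,v in r])
E
```

```text
scene (array([ 0.57337828, -0.06096742]), np.float64(0.0016131395029328733), np.int64(232), array([ 0, 11, 12, 26, 30, 21, 37, 38, 33, 23,  1,  0]))
side (array([ 0.57451396, -0.06491941]), np.float64(0.0014820885781053816), np.int64(267), array([30, 25, 14,  0,  0,  0,  6, 27, 33, 46, 45, 41]))
-180 [115, 109, 111, 130, 136, 133, 133, 137, 133, 133, 131, 132, 135, 111, 88, 70, 48, 62]
-150 [110, 114, 111, 134, 132, 132, 134, 131, 131, 135, 134, 133, 132, 133, 37, 43, 23, 3]
-120 [117, 120, 120, 119, 132, 133, 133, 134, 136, 132, 135, 135, 131, 137, 42, 42, 42, 107]
-90 [122, 121, 121, 144, 139, 138, 130, 131, 75, 82, 81, 81, 80, 84, 106, 105, 103, 101]
-60 [121, 119, 132, 139, 133, 131, 131, 124, 119, 122, 119, 119, 124, 119, 118, 119, 116, 120]
-30 [122, 118, 126, 137, 132, 132, 136, 137, 141, 139, 141, 136, 140, 139, 141, 142, 144, 142]
0 [122, 125, 104, 122, 136, 133, 131, 131, 135, 133, 138, 132, 140, 78, 25, 41, 38, 26]
30 [122, 120, 116, 135, 132, 132, 132, 131, 133, 132, 132, 134, 139, 82, 65, 71, 72, 70]
60 [92, 127, 137, 133, 130, 136, 126, 130, 129, 136, 129, 138, 141, 74, 77, 43, 70, 74]
90 [110, 113, 109, 82, 92, 88, 80, 85, 110, 135, 132, 134, 133, 138, 136, 63, 71, 73]
120 [113, 100, 111, 132, 135, 135, 133, 132, 128, 135, 133, 132, 135, 137, 140, 144, 74, 72]
150 [121, 115, 115, 126, 133, 133, 135, 131, 135, 134, 136, 135, 133, 128, 122, 118, 107, 70]
```

```bash
cat >> h.py <<'E'
def Rl(lean,yaw=0):  # lean>0: right-lug side (tool z towards +y); yaw of lid
    l=np.radians(lean); M=np.array([[0,1,0],[np.cos(l),0,np.sin(l)],[np.sin(l),0,-np.cos(l)]])
    return R.from_euler('z',yaw,degrees=True)*R.from_matrix(M)
def plan(p1,R1,n,p0=None,R0=None):
    s=manip.get_state()
    p0=s['ee_pos'] if p0 is None else p0; R0=R.from_euler('xyz',s['orientation'],degrees=True) if R0 is None else R0
    w=(R0.inv()*R1).as_rotvec(); dp=(np.asarray(p1)-p0)/n
    print('rot deg',np.round(np.degrees(w),2),'per-row rot share',np.round(np.degrees(w)/n/120,4),'mm/row',round(np.linalg.norm(dp)*1000,1))
    for i in range(n):
        Ri=R0*R.from_rotvec(w*i/n); print(np.round(Ri.inv().apply(dp)/.15,4).tolist())
E
python3 - <<'E'
from h import *
for i in range(1): plan([.574,-.211,.165],Rl(42),15)
E
```

```text
rot deg [ 23.27  37.47 -60.79] per-row rot share [ 0.0129  0.0208 -0.0338] mm/row 32.2
[0.1874, -0.1029, 0.0155]
[0.1933, -0.0889, 0.0264]
[0.1977, -0.0742, 0.0371]
[0.2005, -0.059, 0.0476]
[0.2019, -0.0433, 0.0578]
[0.2016, -0.0273, 0.0675]
[0.1998, -0.0112, 0.0768]
[0.1965, 0.0051, 0.0855]
[0.1917, 0.0212, 0.0936]
[0.1854, 0.0372, 0.1011]
[0.1776, 0.0529, 0.1078]
[0.1685, 0.0681, 0.1137]
[0.1581, 0.0828, 0.1188]
[0.1465, 0.0969, 0.123]
[0.1337, 0.1102, 0.1263]
```

Call:
jog_arm([
  [[0.187,-0.103,0.016],[0.013,0.021,-0.034],100],
  [[0.193,-0.089,0.026],[0.013,0.021,-0.034],100],
  [[0.198,-0.074,0.037],[0.013,0.021,-0.034],100],
  [[0.2,-0.059,0.048],[0.013,0.021,-0.034],100],
  [[0.202,-0.043,0.058],[0.013,0.021,-0.034],100],
])

```text
t: 0.6
ee_pos: [0.3905, -0.4729, 0.1884]
orientation: [-174.4, -13.8, 46.2]
ft_force: [0.7, -0.2, -0.3]
width: 1.003
gripper_force: 0.0
```

Call:
jog_arm([
  [[0.202,-0.027,0.068],[0.013,0.021,-0.034],100],
  [[0.2,-0.011,0.077],[0.013,0.021,-0.034],100],
  [[0.197,0.005,0.086],[0.013,0.021,-0.034],100],
  [[0.192,0.021,0.094],[0.013,0.021,-0.034],100],
  [[0.185,0.037,0.101],[0.013,0.021,-0.034],100],
])

```text
t: 1.1
ee_pos: [0.4821, -0.3412, 0.1771]
orientation: [-174.0, -28.6, 66.6]
ft_force: [0.4, -0.2, -0.0]
width: 0.999
gripper_force: 0.0
```

Call:
jog_arm([
  [[0.178,0.053,0.108],[0.013,0.021,-0.034],100],
  [[0.169,0.068,0.114],[0.013,0.021,-0.034],100],
  [[0.158,0.083,0.119],[0.013,0.021,-0.034],100],
  [[0.147,0.097,0.123],[0.013,0.021,-0.034],100],
  [[0.134,0.11,0.126],[0.013,0.021,-0.034],100],
])

```text
t: 1.6
ee_pos: [0.5734, -0.2092, 0.1663]
orientation: [179.6, -42.4, 90.8]
ft_force: [0.7, -0.1, -0.8]
width: 0.999
gripper_force: 0.0
```

```bash
python3 - <<'E'
from h import *
s=manip.get_state(); c=manip.capture('wrist'); c['p']=s['ee_pos'];c['o']=s['orientation']; np.save('pics/w1.png.npy',c,allow_pickle=True)
cv2.imwrite('pics/w1.png',c['image'][:,:,::-1])
print(s['t'],s['ee_pos'],s['orientation'],s['joints'],s['ft_force']); print({k:v for k,v in c.items() if k!='image'})
E
```

```text
1.6 [ 0.57342291 -0.20924077  0.16625225] [179.6160048  -42.36273021  90.78352874] [ 49.53467052  38.73717763 -23.962073    87.7726403  -22.36640426
  78.59925873  37.14909548] [ 0.74090092 -0.10406793 -0.7751852 ]
{'fx': 309.70691628693146, 'fy': 309.70691628693146, 'cx': 323.2539190151825, 'cy': 205.94621220632482, 'tool_from_camera': array([[-1.52196991e-04,  9.59533120e-01,  2.81595754e-01,
         7.32705455e-02],
       [ 9.99999988e-01,  1.43550064e-04,  5.13358175e-05,
        -1.07959561e-03],
       [ 8.83532859e-06,  2.81595759e-01, -9.59533131e-01,
        -1.72838500e-01],
       [ 0.00000000e+00,  0.00000000e+00,  0.00000000e+00,
         1.00000000e+00]]), 'p': array([ 0.57342291, -0.20924077,  0.16625225]), 'o': array([179.6160048 , -42.36273021,  90.78352874])}
```

View pics/w1.png

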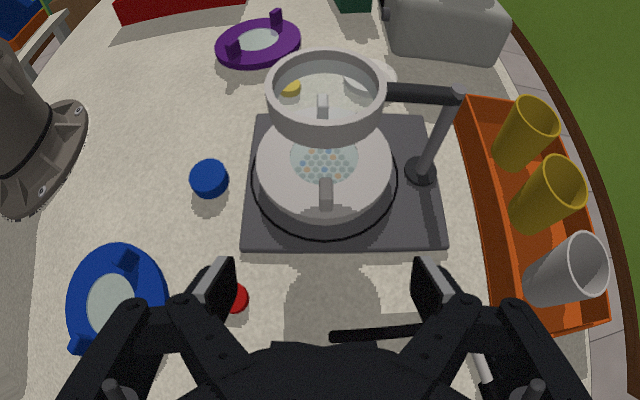

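The wrist view shows the right lug at (326,193), the near ring arc down to row 240, and the left lug seen through the lens at (322,104). The red cap and marker lie below the path. Next I'll measure the ring, window and lug edges here.

```bash
cat >> h.py <<'E'
def wsnap(f):
    s=manip.get_state(); c=manip.capture('wrist'); c['p']=s['ee_pos'];c['o']=s['orientation']; np.save('pics/'+f+'.npy',c,allow_pickle=True)
    cv2.imwrite('pics/'+f,c['image'][:,:,::-1]); return c
def wT(c):
    T=np.eye(4); T[:3,:3]=R.from_euler('xyz',c['o'],degrees=True).as_matrix(); T[:3,3]=c['p']; return T@c['tool_from_camera']
def wz(c,u,v,z):
    T=wT(c); a=(np.asarray(u)-c['cx'])/c['fx']; b=(np.asarray(v)-c['cy'])/c['fy']; r=np.hypot(a,b)+1e-12
    d=np.stack([a/r*np.sin(r),-b/r*np.sin(r),-np.cos(r)],-1)@T[:3,:3].T; o=T[:3,3]
    return o+d*((z-o[2])/d[...,2])[...,None]
def wproj(c,P):
    T=wT(c); q=(np.atleast_2d(P)-T[:3,3])@T[:3,:3]; h=np.hypot(q[:,0],q[:,1])+1e-12; th=np.arctan2(h,-q[:,2])
    return np.stack([c['cx']+c['fx']*th*q[:,0]/h, c['cy']-c['fy']*th*q[:,1]/h],-1)
def wring(c,c0,z=.012,r=.0935):
    g=cv2.cvtColor(c['image'],cv2.COLOR_RGB2GRAY); bh=cv2.morphologyEx(g,cv2.MORPH_BLACKHAT,np.ones((7,7)))
    vv,uu=np.where((bh>15)&(g<60)); P=wz(c,uu,vv,z)
    for t in (.008,.004,.003):
        k=abs(np.hypot(*(P[:,:2]-c0).T)-r)<t; c0,s=circ(P[k],r,c0)
    return c0,s,k.sum(),np.histogram(np.degrees(np.arctan2(*(P[k][:,:2]-c0).T[::-1])),12,(-180,180))[0]
E
python3 - <<'E'
from h import *
c=load('w1.png'); print('ring',wring(c,np.array([.574,-.062])))
im=c['image']; hsv=cv2.cvtColor(im,cv2.COLOR_RGB2HSV)
print('window',hsv[160,300],hsv[170,345],'lid',hsv[180,290],hsv[200,360],'lug',hsv[190,326],'plate',hsv[235,260])
g=cv2.cvtColor(im,cv2.COLOR_RGB2GRAY)
for v in (182,190,198,205): print(v,g[v,310:342].tolist())
print('col',g[195:245,300].tolist())
o=cv2.resize(im[125:255,235:415],None,fx=4.4,fy=4.4,interpolation=cv2.INTER_CUBIC); cv2.imwrite('pics/crop2.png',o[:,:,::-1])
E
```

```text
ring (array([ 0.57268786, -0.06012822]), np.float64(0.0011494526932635698), np.int64(779), array([ 85, 130, 142, 148, 127,  73,  44,   0,   0,   0,   0,  30]))
window [ 93  18 157] [ 75  17 148] lid [  9  11 166] [ 15  12 164] lug [  0  13 121] plate [ 0  6 91]
182 [156, 156, 147, 134, 130, 136, 136, 137, 131, 93, 105, 111, 112, 113, 114, 118, 115, 112, 114, 113, 110, 106, 115, 124, 135, 135, 128, 153, 161, 163, 166, 166]
190 [163, 167, 165, 166, 168, 165, 167, 166, 159, 103, 106, 114, 115, 113, 117, 114, 117, 115, 113, 114, 114, 101, 116, 145, 165, 164, 165, 165, 164, 163, 166, 166]
198 [165, 166, 163, 164, 164, 163, 164, 165, 157, 97, 106, 115, 117, 118, 118, 113, 119, 121, 121, 125, 118, 113, 108, 136, 167, 166, 164, 165, 161, 166, 163, 166]
205 [165, 165, 170, 166, 167, 167, 163, 169, 156, 92, 91, 95, 94, 95, 97, 96, 94, 99, 99, 95, 91, 89, 93, 107, 116, 113, 114, 112, 114, 113, 111, 107]
col [163, 166, 164, 165, 165, 164, 167, 164, 164, 163, 163, 162, 166, 166, 164, 167, 149, 140, 136, 111, 93, 89, 97, 97, 94, 96, 72, 58, 61, 62, 60, 63, 59, 60, 56, 60, 59, 61, 59, 62, 54, 20, 3, 30, 50, 66, 56, 61, 62, 61]
```

View pics/crop2.png

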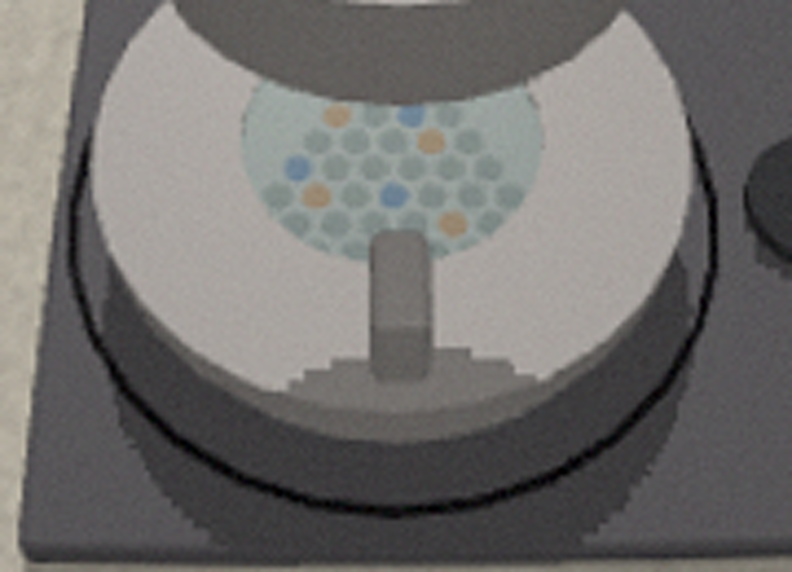

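```bash
cat >> h.py <<'E'
def lidw(c,c0,angs,z,thr=77,r=.082):
    g=cv2.GaussianBlur(cv2.cvtColor(c['image'],cv2.COLOR_RGB2GRAY),(3,3),0).astype(np.float32); P=[]
    q=np.arange(.074,.091,.00025)
    for a in np.radians(angs):
        X=np.stack([c0[0]+q*np.cos(a),c0[1]+q*np.sin(a),0*q+z],-1); uv=wproj(c,X).astype(np.float32)
        I=cv2.remap(g,uv[None,:,0],uv[None,:,1],cv2.INTER_LINEAR)[0]; k=np.where(I<thr)[0]
        if len(k) and k[0]>0: P.append(X[k[0],:2])
    P=np.array(P); return circ(P,r,c0),len(P)
E
python3 - <<'E'
from h import *
c=load('w1.png'); c0=np.array([.5727,-.060])
print('skirt bottom',lidw(c,c0,range(-150,-29,4),.028)); print('narrow',lidw(c,c0,range(-135,-44,4),.028))
hsv=cv2.cvtColor(c['image'],cv2.COLOR_RGB2HSV).astype(int)
b=c['image'][...,2].astype(int)-c['image'][...,0]; b=cv2.GaussianBlur(b.astype(np.float32),(3,3),0)
# window edge: radial crossing
for z in (.042,.040):
    P=[];q=np.arange(.030,.052,.00025)
    for a in np.radians(list(range(-175,-105,4))+list(range(-75,0,4))):
        X=np.stack([c0[0]+q*np.cos(a),c0[1]+q*np.sin(a),0*q+z],-1); uv=wproj(c,X).astype(np.float32)
        I=cv2.remap(b,uv[None,:,0],uv[None,:,1],cv2.INTER_LINEAR)[0]; k=np.where(I<-2)[0]
        k=k[(k>20)&(k<80)]
        if len(k): P.append(X[k[0],:2])
    P=np.array(P); print('win',z,circ(P,.041,c0),len(P))
print('lug L/R edges top-front',wz(c,np.array([318.7,333.0]),np.array([198.5,198.5]),.074), 'base',wz(c,np.array([318.7,333.]),np.array([211.,211.]),.042))
print('top back',wz(c,np.array([319.,333]),np.array([177.5,177.5]),.074))
print('left lug via lens px approx',wz(c,322.,104.,.074))
E
```

```text
skirt bottom ((array([ 0.57212186, -0.05796515]), np.float64(0.0009302177366501941)), 31)
narrow ((array([ 0.57241831, -0.05826484]), np.float64(0.0008432637231183081)), 23)
win 0.042 (array([ 0.57194506, -0.05720972]), np.float64(0.00019222370424849792)) 37
win 0.04 (array([ 0.57193712, -0.05612383]), np.float64(0.00019482217652267548)) 37
lug L/R edges top-front [[ 0.56761929 -0.13210644  0.074     ]
 [ 0.58162711 -0.13194236  0.074     ]] base [[ 0.56732921 -0.13065043  0.042     ]
 [ 0.58269351 -0.13047807  0.042     ]]
top back [[ 0.56753926 -0.10806199  0.074     ]
 [ 0.58176749 -0.10788229  0.074     ]]
left lug via lens px approx [ 0.56940393 -0.00351095  0.074     ]
```

```bash
python3 - <<'E'
from h import *
R1=Rl(46,2.4); p=np.array([.574,-.1056,.056]); z=R1.as_matrix()[:,2]; print(z)
plan(p-.04*z,R1,10)
E
```

```text
[-0.03012282  0.71870882 -0.69465837]
rot deg [ 1.24  3.27 -0.67] per-row rot share [ 0.001   0.0027 -0.0006] mm/row 10.7
[-0.0031, 0.0001, 0.0715]
[-0.0035, 0.0003, 0.0714]
[-0.0039, 0.0004, 0.0714]
[-0.0043, 0.0006, 0.0714]
[-0.0047, 0.0007, 0.0714]
[-0.0051, 0.0009, 0.0713]
[-0.0055, 0.001, 0.0713]
[-0.0059, 0.0012, 0.0713]
[-0.0064, 0.0013, 0.0712]
[-0.0068, 0.0015, 0.0712]
```

Call:
jog_arm([
  [[-0.003,0,0.143],[0.002,0.0054,-0.0012],100],
  [[-0.007,0.001,0.143],[0.002,0.0054,-0.0012],100],
  [[-0.01,0.001,0.143],[0.002,0.0054,-0.0012],100],
  [[-0.012,0.002,0.143],[0.002,0.0054,-0.0012],100],
  [[-0.014,0.003,0.142],[0.002,0.0054,-0.0012],100],
])

```text
t: 2.15
ee_pos: [0.5729, -0.1407, 0.0832]
orientation: [-179.8, -45.5, 91.6]
ft_force: [0.1, -0.5, 0.4]
width: 0.999
gripper_force: 0.0
```

Call:
jog_arm([
  [[0,0,0],[0,0,0],100],
])

```text
t: 2.25
ee_pos: [0.5719, -0.139, 0.0821]
orientation: [-179.6, -45.7, 91.5]
ft_force: [0.3, 0.6, 0.5]
width: 0.999
gripper_force: 0.0
```

```bash
python3 - <<'E'
from h import *
c=wsnap('w2.png'); print(c['p'],c['o'],manip.get_state()['ft_force'])
print('ring',wring(c,np.array([.5727,-.060])))
o=cv2.resize(c['image'][130:400,170:480],None,fx=2.2,fy=2.2,interpolation=cv2.INTER_CUBIC); cv2.imwrite('pics/crop3.png',o[:,:,::-1])
E
```

```text
[ 0.57185956 -0.13897654  0.08213644] [-179.57318721  -45.67052032   91.54942548] [-0.20580893 -1.06550528 -0.05524454]
ring (array([ 0.57281802, -0.06041478]), np.float64(0.001069584687246407), np.int64(1376), array([165, 211, 269, 274, 224, 165,  45,   0,   0,   0,   0,  23]))
```

View pics/crop3.png

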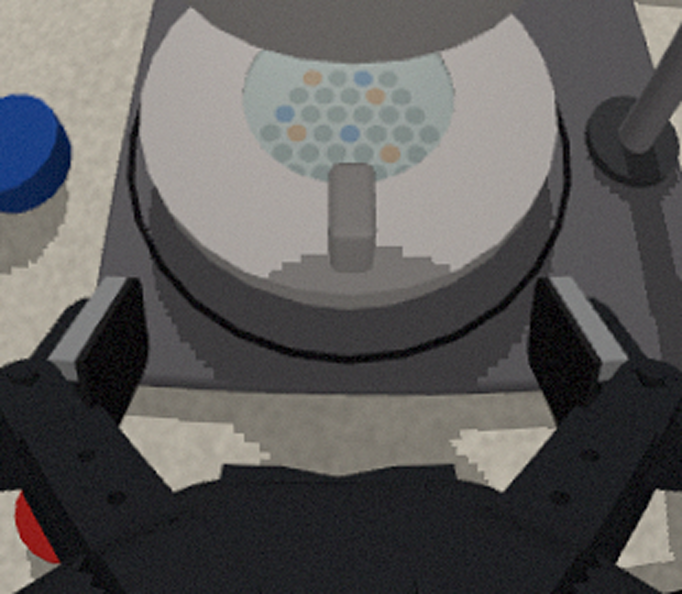

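The crop shows the lug between the open fingers. Its top front edge is at crop row 237, columns 329–376, a little right of the finger midline (about 339).

```bash
python3 - <<'E'
from h import *
c=load('w2.png'); u=np.array([170+329/2.2,170+376/2.2]); v=130+237/2.2
P=wz(c,u,np.array([v,v]),.074); print('front top',P)
print('back top',wz(c,np.array([170+331/2.2,170+374/2.2]),np.array([130+164/2.2]*2),.074))
print('lid',lidw(c,np.array([.572,-.0575]),range(-150,-29,4),.028))
b=c['image'][...,2].astype(int)-c['image'][...,0]; b=cv2.GaussianBlur(b.astype(np.float32),(3,3),0)
P=[];q=np.arange(.030,.052,.00025);c0=[.572,-.0572]
for a in np.radians(list(range(-175,-105,4))+list(range(-75,0,4))):
        X=np.stack([c0[0]+q*np.cos(a),c0[1]+q*np.sin(a),0*q+.042],-1); uv=wproj(c,X).astype(np.float32)
        I=cv2.remap(b,uv[None,:,0],uv[None,:,1],cv2.INTER_LINEAR)[0]; k=np.where(I<-2)[0]; k=k[(k>20)&(k<80)]
        if len(k): P.append(X[k[0],:2])
print('win',circ(np.array(P),.041,c0),len(P))
R1=Rl(46,2.4); plan([.574,-.1056,.056],R1,10)
E
```

```text
front top [[ 0.56820567 -0.13292059  0.074     ]
 [ 0.58180999 -0.1325354   0.074     ]]
back top [[ 0.56789928 -0.1086301   0.074     ]
 [ 0.58105191 -0.10824389  0.074     ]]
lid ((array([ 0.57198145, -0.05742046]), np.float64(0.0003503989588462579)), 31)
win (array([ 0.57185582, -0.05706686]), np.float64(0.0012862670072812106)) 37
rot deg [ 0.28  0.42 -0.58] per-row rot share [ 0.0002  0.0003 -0.0005] mm/row 4.4
[0.0032, 0.0017, 0.0293]
[0.0031, 0.0018, 0.0293]
[0.0031, 0.0018, 0.0293]
[0.0031, 0.0018, 0.0293]
[0.0031, 0.0018, 0.0293]
[0.0031, 0.0018, 0.0293]
[0.003, 0.0018, 0.0293]
[0.003, 0.0019, 0.0293]
[0.003, 0.0019, 0.0293]
[0.003, 0.0019, 0.0293]
```

Call:
jog_arm([
  [[0.006,0.004,0.059],[0.0005,0.0007,-0.001],100],
  [[0.006,0.004,0.059],[0.0005,0.0007,-0.001],100],
  [[0.006,0.004,0.059],[0.0005,0.0007,-0.001],80],
  [[0.006,0.004,0.059],[0.0005,0.0007,-0.001],60],
  [[0.006,0.004,0.058],[0.0005,0.0007,-0.001],40],
])

```text
t: 2.8
ee_pos: [0.575, -0.1058, 0.0563]
orientation: [179.8, -45.9, 92.5]
ft_force: [-0.2, 0.3, 0.9]
width: 0.519
gripper_force: 0.0
```

Call:
jog_arm([
  [[0,0,0],[0,0,0],40],
  [[0,0,0],[0,0,0],40],
])

```text
t: 3.0
ee_pos: [0.5749, -0.1064, 0.0566]
orientation: [179.9, -45.9, 92.5]
ft_force: [0.1, -0.6, 0.8]
width: 0.4
gripper_force: 0.0
```

```bash
python3 - <<'E'
from h import *
c=wsnap('w3.png'); print(c['p'],c['o'],manip.get_state()['ft_force'],manip.get_state()['width'])
o=cv2.resize(c['image'][150:330,220:440],None,fx=3,fy=3,interpolation=cv2.INTER_CUBIC); cv2.imwrite('pics/crop4.png',o[:,:,::-1])
E
```

```text
[ 0.57494536 -0.10639004  0.05656892] [179.86143157 -45.91668811  92.48752255] [ 0.55765616 -0.56910526  0.2836873 ] 0.39773073146687066
```

View pics/crop4.png

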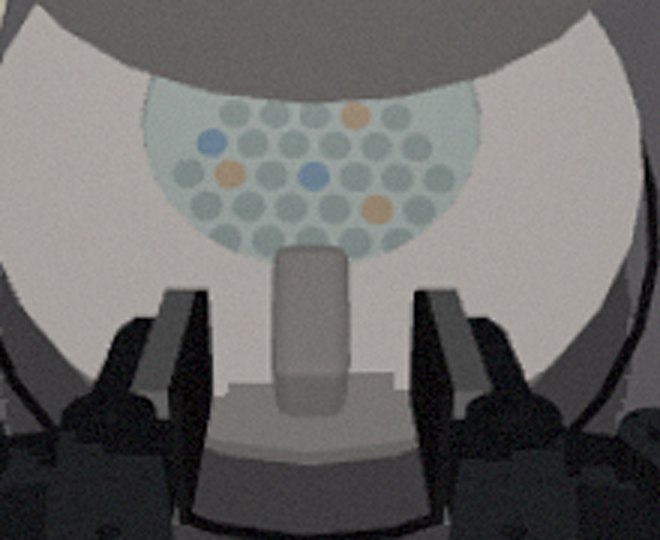

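The lug (crop column 311) sits exactly midway between the pads (midline 311.5). Closing the gripper.

Call:
jog_arm([
  [[0,0,0],[0,0,0],22],
  [[0,0,0],[0,0,0],18],
  [[0,0,0],[0,0,0],10],
  [[0,0,0],[0,0,0],0],
  [[0,0,0],[0,0,0],0],
])

```text
t: 3.55
ee_pos: [0.5751, -0.1069, 0.0568]
orientation: [179.8, -45.9, 92.5]
ft_force: [0.7, -3.2, 3.9]
width: -0.001
gripper_force: 2.4
```

Call:
jog_arm([
  [[0,0,0],[0,0,0],0],
  [[0,0,0],[0,0,0],0],
])

```text
t: 3.75
ee_pos: [0.5751, -0.1069, 0.0567]
orientation: [179.8, -45.9, 92.5]
ft_force: [0.7, -4.7, 4.3]
width: 0.003
gripper_force: 3.3
```

```bash
python3 - <<'E'
from h import *
c=wsnap('w4.png'); s=manip.get_state(); print(c['p'],c['o'],s['ft_force'],s['width'],s['gripper_force'],s['wrist_torque'])
print(wring(c,np.array([.573,-.0605])))
def arc(lift,p,deg,n,piv=(-.0605+.074,.038)):
    pass
# arc lift: rotate about world-x axis (yawed 2.4) through pivot on the far rim
ax=R.from_euler('z',2.4,degrees=True).apply([1,0,0]); piv=np.array([.570,.0135,.038])
p=c['p']; 
for lift in (1,2,4,14):
    th=-np.degrees(lift/136); r=R.from_rotvec(np.radians(th)*ax); d=r.apply(p-piv)+piv-p
    R0=R.from_euler('xyz',c['o'],degrees=True); print(lift,np.round(d*1000,2),'tool shift share',np.round(R0.inv().apply(d)/.15,4),'turn',np.round(R0.inv().apply(np.radians(th)*ax)*180/np.pi/120,4))
E
```

```text
[ 0.57513886 -0.10685903  0.05673468] [179.82541295 -45.88527398  92.47600221] [ 0.47552134 -5.25837515  4.3435486 ] 0.0027713223090651906 3.469717428088188 [-0.85291042 -0.03826586 -0.07603668]
(array([ 0.57279514, -0.06062171]), np.float64(0.0011439237580792092), np.int64(942), array([204, 192,  25,  74, 162, 225,  59,   0,   0,   0,   0,   1]))
1 [-0.01  0.14  0.89] tool shift share [ 0.0049  0.     -0.0034] turn [ 0.     -0.0035 -0.    ]
2 [-0.01  0.29  1.77] tool shift share [ 0.0098  0.     -0.0068] turn [ 0.    -0.007 -0.   ]
4 [-0.03  0.6   3.53] tool shift share [ 0.0197  0.     -0.0135] turn [ 0.    -0.014 -0.   ]
14 [-0.11  2.56 12.28] tool shift share [ 0.0707  0.0002 -0.0447] turn [ 0.     -0.0492 -0.0001]
```

The gripper shut fully (width 0.003) with an outward push of about 5 N, so the lug isn't between the pads. I'll look.

```bash
python3 - <<'E'
from h import *
c=load('w4.png')
o=cv2.resize(c['image'][130:330,210:450],None,fx=3,fy=3,interpolation=cv2.INTER_CUBIC); cv2.imwrite('pics/crop5.png',o[:,:,::-1])
E
```

```text
(no output)
```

View pics/crop5.png

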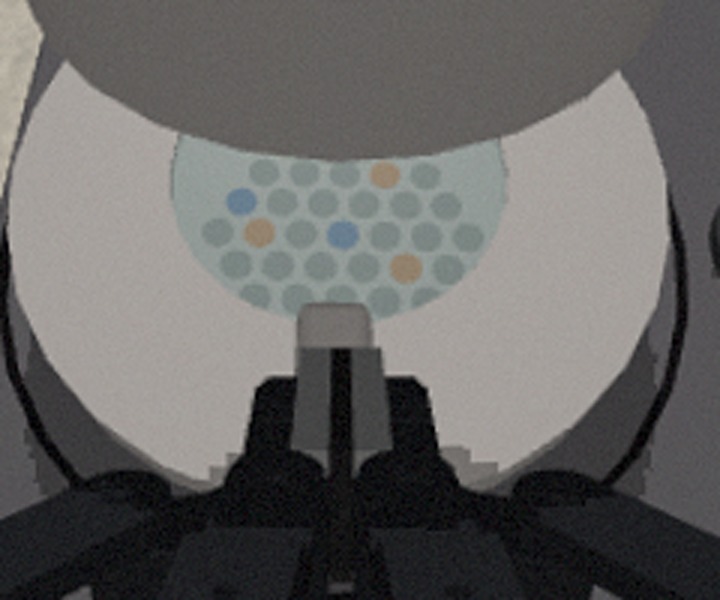

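```bash
python3 - <<'E'
from h import *
c=load('w4.png'); T=c['tool_from_camera']
Rm=R.from_euler('xyz',c['o'],degrees=True)
for t in ([0,0,0],[0,0,-.019],[.011,0,0],[.011,0,-.019],[.011,0,-.03],[-.011,0,0]): 
    w=Rm.apply(t)+c['p']; print(t,np.round(w,4),np.round(wproj(c,w),1))
for w in ([.5745,-.132,.074],[.5745,-.106,.074],[.5745,-.132,.042],[.5745,-.106,.042]): print(w,np.round(wproj(c,w),1))
for n in ['scene','side']:
    c=snap(n,n+'1.png')
a=load('scene1.png')['image'][165:265,270:370]; b=load('side1.png')['image'][130:230,255:355]
f=lambda x,k:cv2.resize(x,None,fx=k,fy=k,interpolation=cv2.INTER_CUBIC)
cv2.imwrite('pics/crop6.png',np.hstack([f(a,4),f(b,4)])[:,:,::-1])
E
```

```text
[0, 0, 0] [ 0.5751 -0.1069  0.0567] [[325.  241.7]]
[0, 0, -0.019] [ 0.5757 -0.1205  0.07  ] [[325.1 255.2]]
[0.011, 0, 0] [ 0.5748 -0.0992  0.0646] [[325.  224.6]]
[0.011, 0, -0.019] [ 0.5753 -0.1128  0.0779] [[325.2 236.7]]
[0.011, 0, -0.03] [ 0.5756 -0.1207  0.0855] [[325.3 244.9]]
[-0.011, 0, 0] [ 0.5755 -0.1145  0.0488] [[324.9 258.1]]
[0.5745, -0.132, 0.074] [[322.1 273. ]]
[0.5745, -0.106, 0.074] [[324.1 228.2]]
[0.5745, -0.132, 0.042] [[322.2 288.1]]
[0.5745, -0.106, 0.042] [[323.9 249.3]]
```

View pics/crop6.png

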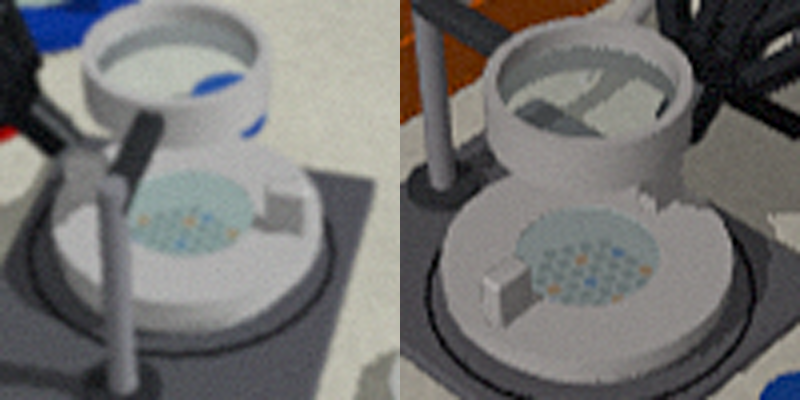

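```bash
python3 - <<'E'
from h import *
c=load('w4.png'); Rm=R.from_euler('xyz',c['o'],degrees=True)
for t in ([0,0,0],[0,0,-.03],[.011,0,-.03],[-.011,0,-.03],[.011,0,-.06],[-.011,0,-.06],[-.003,0,0],[-.027,0,0]):
    w=Rm.apply(t)+c['p']; print(t,np.round(w,4),'wrist',np.round(wproj(c,w)[0],1),'scene',np.round(proj(load('scene1.png'),w),1),'side',np.round(proj(load('side1.png'),w),1))
print('lug corners scene',[np.round(proj(load('scene1.png'),[x,y,.074]),1).tolist() for x in(.568,.582) for y in (-.132,-.106)])
g=load('scene1.png')['image'].max(2); print(g[190:212:1,272:300:2])
print(manip.get_state()['joints'])
E
```

```text
[0, 0, 0] [ 0.5751 -0.1069  0.0567] wrist [325.  241.7] scene [296.1 209.7] side [314.8 177.7]
[0, 0, -0.03] [ 0.576  -0.1284  0.0776] wrist [325.3 264.4] scene [287.1 201.7] side [321.2 166.1]
[0.011, 0, -0.03] [ 0.5756 -0.1207  0.0855] wrist [325.3 244.9] scene [290.  199.6] side [319.  165.1]
[-0.011, 0, -0.03] [ 0.5763 -0.136   0.0697] wrist [325.2 282.7] scene [284.2 203.9] side [323.3 167.2]
[0.011, 0, -0.06] [ 0.5765 -0.1423  0.1064] wrist [325.8 273.8] scene [280.8 191.4] side [325.5 153.3]
[-0.011, 0, -0.06] [ 0.5771 -0.1576  0.0906] wrist [325.6 316.3] scene [275.1 195.9] side [329.6 155.7]
[-0.003, 0, 0] [ 0.5752 -0.1089  0.0546] wrist [325.  246.3] scene [295.3 210.3] side [315.4 177.9]
[-0.027, 0, 0] [ 0.576  -0.1256  0.0374] wrist [324.9 280.4] scene [289.1 214.8] side [320.  179.9]
lug corners scene [[286.8, 200.7], [297.0, 202.4], [284.9, 204.2], [295.2, 205.9]]
[[ 12  24  16  34  49  94 180 194 193 175 100 106 106 114]
 [ 23  22  17  68  57  61 139 186 186 183 117 103 114 114]
 [ 16  19  22  71  77  48  97 168 185 184 121 107 113 110]
 [ 22  12  22  57  82  64  65 12
[... 483 characters left out ...]
88  85 110 154]
 [190 188 188 168  62  12  24  79  98 103  93  92 145 169]
 [184 179 183 184 117  32  50  92 105 114 107 103 145 161]
 [190 179 184 187 159  80  70 105 121 124 115 119 122 129]
 [189 179 183 185 164 105  88 109 128 132 128 121 115  96]
 [183 182 183 187 153 105  83 110 124 128 128 128 105  60]
 [186 188 185 183 135  97  82 112 121 129 121 124  99  49]
 [182 184 188 181 123  90  69 107 126 119 120 130 102  90]
 [182 180 188 163 116  76  59 100 124 118 126 127 122 116]
 [181 185 184 144 114  61  51  96 123 122 126 130 126 130]
 [180 187 181 134  99  57  57 109 127 125 124 123 130 132]]
[ 45.70408763  45.11239831 -26.55579834  96.28006713 -24.51464678
  65.62217772  40.1082882 ]
```

The scene and wrist views and the contact force all agree: the real finger tips lie about 30 mm behind the reported TCP. They closed on the lug's outer top corner with about 5 N. I'll open, then advance about 28 mm more in checked steps.

Call:
jog_arm([
  [[0,0,-0.02],[0,0,0],45],
  [[0,0,0],[0,0,0],45],
  [[0,0,0],[0,0,0],45],
  [[0,0,0],[0,0,0],45],
  [[0,0,0],[0,0,0],45],
])

```text
t: 4.4
ee_pos: [0.5749, -0.1084, 0.0586]
orientation: [179.9, -45.9, 92.5]
ft_force: [-0.4, -0.0, 0.7]
width: 0.447
gripper_force: 0.0
```

Call:
jog_arm([
  [[0,0,0.03],[0,0,0],45],
  [[0,0,0.03],[0,0,0],45],
  [[0,0,0.03],[0,0,0],45],
  [[0,0,0],[0,0,0],45],
])

```text
t: 4.8
ee_pos: [0.5743, -0.0981, 0.0489]
orientation: [179.9, -46.0, 92.5]
ft_force: [-0.6, 0.7, -0.3]
width: 0.45
gripper_force: 0.0
```

Call:
jog_arm([
  [[0,0,0.025],[0,0,0],45],
  [[0,0,0.025],[0,0,0],45],
  [[0,0,0],[0,0,0],45],
])

```text
t: 5.1
ee_pos: [0.5742, -0.093, 0.0438]
orientation: [179.9, -45.9, 92.5]
ft_force: [0.6, 0.1, -0.7]
width: 0.454
gripper_force: 0.0
```

Call:
jog_arm([
  [[0,0,0.028],[0,0,0],45],
  [[0,0,0.028],[0,0,0],45],
  [[0,0,0],[0,0,0],45],
])

```text
t: 5.4
ee_pos: [0.5739, -0.0869, 0.0379]
orientation: [179.9, -45.9, 92.5]
ft_force: [0.0, -0.2, -0.6]
width: 0.453
gripper_force: 0.0
```

```bash
python3 - <<'E'
from h import *
c=wsnap('w5.png'); s=manip.get_state(); print(c['p'],c['o'],s['ft_force'],s['width'],s['wrist_torque'])
print(wring(c,np.array([.573,-.0605])))
g=cv2.cvtColor(c['image'],cv2.COLOR_RGB2GRAY)
for v in range(180,290,8): print(v,g[v,276:372:3].tolist())
E
```

```text
[ 0.57389448 -0.08688148  0.03789683] [179.89370912 -45.94148969  92.48508684] [ 0.317373   -0.7845729  -0.09005097] 0.44943999675437996 [-0.77075785 -0.02418894 -0.02673064]
(array([ 0.57272985, -0.05987427]), np.float64(0.0012931557053214235), np.int64(853), array([212, 102,  76,  68,  73, 290,  32,   0,   0,   0,   0,   0]))
180 [99, 96, 98, 98, 100, 97, 105, 98, 101, 95, 100, 98, 100, 100, 97, 96, 101, 98, 100, 99, 96, 95, 99, 96, 100, 103, 98, 97, 102, 97, 100, 96]
188 [99, 96, 97, 98, 100, 97, 96, 97, 94, 99, 97, 100, 96, 99, 99, 99, 100, 98, 99, 99, 101, 99, 97, 97, 100, 96, 97, 98, 98, 101, 100, 97]
196 [97, 98, 101, 97, 97, 98, 98, 97, 100, 100, 97, 96, 98, 96, 100, 99, 97, 96, 98, 97, 97, 102, 101, 98, 99, 98, 97, 95, 96, 94, 98, 101]
204 [151, 156, 141, 122, 124, 126, 154, 147, 133, 133, 137, 155, 148, 129, 104, 96, 97, 113, 117, 116, 128, 156, 153, 139, 132, 143, 154, 155, 146, 132, 145, 150]
212 [154, 149, 156, 135, 130, 154, 150, 157, 139, 136, 154, 156, 153, 136, 135, 144, 154, 150, 135, 131, 138, 154, 153, 131, 130, 130, 152, 156, 132, 130, 132, 154]
220 [129, 131, 13
[... 719 characters left out ...]
98, 100, 107, 112, 137, 151, 150, 148, 148, 156, 160, 164, 164, 169, 12, 23, 69]
260 [57, 12, 12, 0, 165, 162, 163, 162, 163, 163, 151, 107, 112, 111, 112, 117, 111, 114, 115, 109, 117, 162, 163, 159, 162, 164, 162, 160, 170, 16, 4, 15]
268 [13, 9, 11, 12, 165, 163, 161, 163, 163, 165, 149, 103, 112, 115, 114, 116, 115, 118, 115, 106, 117, 165, 161, 161, 165, 160, 163, 162, 138, 20, 0, 13]
276 [6, 7, 19, 1, 164, 166, 164, 163, 161, 160, 132, 107, 113, 114, 113, 116, 115, 114, 113, 105, 122, 163, 163, 163, 161, 164, 162, 161, 125, 11, 7, 8]
284 [16, 5, 14, 19, 163, 163, 163, 163, 160, 160, 118, 106, 113, 115, 113, 114, 117, 116, 114, 106, 106, 162, 162, 162, 164, 163, 164, 162, 159, 3, 15, 1]
```

The lug (columns 307–337) is centred between the pads (287–362), the tips are level with its far edge, and nothing is touching. Closing.

Call:
jog_arm([
  [[0,0,0],[0,0,0],24],
  [[0,0,0],[0,0,0],20],
  [[0,0,0],[0,0,0],16],
  [[0,0,0],[0,0,0],12],
  [[0,0,0],[0,0,0],8],
])

```text
t: 5.95
ee_pos: [0.5742, -0.0878, 0.0385]
orientation: [179.8, -45.9, 92.5]
ft_force: [-2.6, -2.7, 5.3]
width: 0.148
gripper_force: 59.0
```

Call:
jog_arm([
  [[0,0,0],[0,0,0],0],
  [[0,0,0],[0,0,0],0],
])

```text
t: 6.15
ee_pos: [0.5743, -0.0878, 0.0385]
orientation: [179.8, -45.9, 92.5]
ft_force: [-1.9, -3.2, 5.6]
width: 0.145
gripper_force: 59.2
```

```bash
python3 - <<'E'
from h import *
import time
s=manip.get_state(); print(s['ee_pos'],s['orientation'],s['ft_force'],s['width'],s['gripper_force'],s['wrist_torque'])
E
```

```text
[ 0.57425191 -0.08782101  0.03845397] [179.83967752 -45.90078961  92.47812539] [-1.94215129 -3.22424219  5.56229502] 0.14539342708778671 59.15416717529297 [-0.37281636  0.39243757  0.31190864]
```

Gripped (59 N, width matches 14 mm). Next I'll feel this lug with small lift steps along the tipping arc.

Call:
jog_arm([
  [[0.0018,0,-0.0018],[0,-0.0018,0],0],
  [[0.0018,0,-0.0018],[0,-0.0018,0],0],
  [[0.0018,0,-0.0018],[0,-0.0018,0],0],
  [[0.0018,0,-0.0018],[0,-0.0018,0],0],
  [[0,0,0],[0,0,0],0],
])

```text
t: 6.65
ee_pos: [0.5743, -0.0874, 0.0399]
orientation: [179.8, -45.0, 92.5]
ft_force: [-0.3, -1.3, -1.2]
width: 0.151
gripper_force: 58.5
```

Call:
jog_arm([
  [[0.0018,0,-0.0018],[0,-0.0018,0],0],
  [[0.0018,0,-0.0018],[0,-0.0018,0],0],
  [[0,0,0],[0,0,0],0],
])

```text
t: 6.95
ee_pos: [0.5742, -0.0874, 0.0407]
orientation: [179.8, -44.6, 92.5]
ft_force: [0.7, -0.2, -1.0]
width: 0.147
gripper_force: 58.5
```

Call:
jog_arm([
  [[0.0018,0,-0.0018],[0,-0.0018,0],0],
  [[0,0,0],[0,0,0],0],
])

```text
t: 7.15
ee_pos: [0.5742, -0.0874, 0.041]
orientation: [179.8, -44.4, 92.5]
ft_force: [0.3, 0.8, -1.0]
width: 0.147
gripper_force: 58.5
```

Call:
jog_arm([
  [[0.0018,0,-0.0018],[0,-0.0018,0],0],
  [[0,0,0],[0,0,0],0],
])

```text
t: 7.35
ee_pos: [0.5742, -0.0875, 0.0414]
orientation: [179.9, -44.2, 92.5]
ft_force: [0.7, 0.4, -1.1]
width: 0.146
gripper_force: 58.5
```

Call:
jog_arm([
  [[0.0018,0,-0.0018],[0,-0.0018,0],0],
  [[0,0,0],[0,0,0],0],
])

```text
t: 7.55
ee_pos: [0.5742, -0.0875, 0.0418]
orientation: [179.8, -43.9, 92.5]
ft_force: [0.2, 0.3, -0.9]
width: 0.146
gripper_force: 58.5
```

Call:
jog_arm([
  [[0.0018,0,-0.0018],[0,-0.0018,0],0],
  [[0,0,0],[0,0,0],0],
])

```text
t: 7.75
ee_pos: [0.5742, -0.0875, 0.0422]
orientation: [179.8, -43.7, 92.5]
ft_force: [0.1, 0.1, -0.8]
width: 0.148
gripper_force: 58.5
```

```bash
python3 - <<'E'
from h import *
s=manip.get_state(); print(s['ee_pos'],s['orientation'],s['ft_force'],s['wrist_torque'])
E
```

```text
[ 0.57422176 -0.08749918  0.04216406] [179.84755858 -43.73253626  92.49106817] [ 0.06492878  0.11702769 -0.77466922] [-0.95170671 -0.03771802 -0.06861938]
```

The lug is well past 3 mm with a steady ~1 N, so the right lug is free. Raising it further.

Call:
jog_arm([
  [[0.0037,0,-0.0036],[0,-0.0036,0],0],
  [[0.0037,0,-0.0036],[0,-0.0036,0],0],
  [[0.0037,0,-0.0036],[0,-0.0036,0],0],
  [[0,0,0],[0,0,0],0],
])

```text
t: 8.15
ee_pos: [0.5743, -0.0873, 0.0447]
orientation: [179.8, -42.4, 92.5]
ft_force: [-0.4, -0.0, -2.8]
width: 0.149
gripper_force: 58.4
```

Call:
jog_arm([
  [[0.0037,0,-0.0036],[0,-0.0036,0],0],
  [[0.0037,0,-0.0036],[0,-0.0036,0],0],
  [[0.0037,0,-0.0036],[0,-0.0036,0],0],
  [[0.0037,0,-0.0036],[0,-0.0036,0],0],
  [[0,0,0],[0,0,0],0],
])

```text
t: 8.65
ee_pos: [0.5743, -0.087, 0.0478]
orientation: [179.8, -40.7, 92.5]
ft_force: [0.5, 0.3, -1.9]
width: 0.151
gripper_force: 58.4
```

Call:
jog_arm([
  [[0.0037,0,-0.0036],[0,-0.0036,0],0],
  [[0.0037,0,-0.0036],[0,-0.0036,0],0],
  [[0.0037,0,-0.0036],[0,-0.0036,0],0],
  [[0,0,0],[0,0,0],0],
  [[0,0,0],[0,0,0],0],
])

```text
t: 9.15
ee_pos: [0.5742, -0.087, 0.0498]
orientation: [179.9, -39.4, 92.5]
ft_force: [0.0, 0.3, -2.6]
width: 0.147
gripper_force: 58.4
```

```bash
python3 - <<'E'
from h import *
s=manip.get_state(); print(s['ee_pos'],s['orientation'],s['ft_force'],s['wrist_torque'])
c=wsnap('w6.png'); print(wring(c,np.array([.573,-.0605])))
snap('scene','scene2.png'); snap('side','side2.png')
a=load('scene2.png')['image'][165:265,270:370]; b=load('side2.png')['image'][130:230,255:355]
f=lambda x,k:cv2.resize(x,None,fx=k,fy=k,interpolation=cv2.INTER_CUBIC)
cv2.imwrite('pics/crop7.png',np.hstack([f(a,4),f(b,4)])[:,:,::-1])
E
```

```text
[ 0.57416495 -0.08700521  0.04983719] [179.85959889 -39.41819055  92.468877  ] [ 0.00511431  0.28427069 -2.57043407] [-1.00031398 -0.06738581  0.01087632]
(array([ 0.57274548, -0.05989879]), np.float64(0.001424933310987568), np.int64(659), array([136, 111,  66,  67,  78, 201,   0,   0,   0,   0,   0,   0]))
```

View pics/crop7.png

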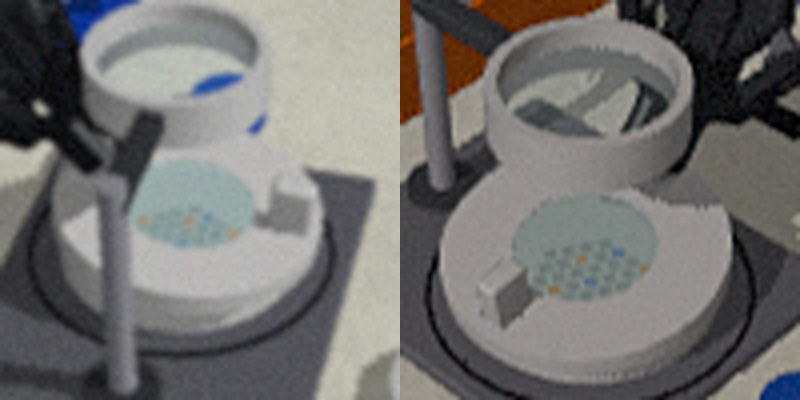

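The lid is tipped: the right edge is raised and the left edge is down on the dish (lug raised about 14 mm). Holding open for over 2 s.

Call:
jog_arm([
  [[0,0,0],[0,0,0],0],
  [[0,0,0],[0,0,0],0],
  [[0,0,0],[0,0,0],0],
  [[0,0,0],[0,0,0],0],
  [[0,0,0],[0,0,0],0],
])

```text
t: 9.8
ee_pos: [0.5742, -0.087, 0.0498]
orientation: [179.9, -39.4, 92.5]
ft_force: [0.1, 0.4, -2.2]
width: 0.147
gripper_force: 58.4
```

Call:
jog_arm([
  [[0,0,0],[0,0,0],0],
  [[0,0,0],[0,0,0],0],
  [[0,0,0],[0,0,0],0],
  [[0,0,0],[0,0,0],0],
  [[0,0,0],[0,0,0],0],
])

```text
t: 10.3
ee_pos: [0.5742, -0.087, 0.0498]
orientation: [179.9, -39.4, 92.5]
ft_force: [0.0, 0.0, -1.6]
width: 0.15
gripper_force: 58.4
```

Call:
jog_arm([
  [[0,0,0],[0,0,0],0],
  [[0,0,0],[0,0,0],0],
  [[0,0,0],[0,0,0],0],
  [[0,0,0],[0,0,0],0],
  [[0,0,0],[0,0,0],0],
])

```text
t: 10.8
ee_pos: [0.5741, -0.087, 0.0498]
orientation: [179.9, -39.4, 92.5]
ft_force: [-0.8, 0.4, -1.2]
width: 0.147
gripper_force: 58.4
```

Call:
jog_arm([
  [[0,0,0],[0,0,0],0],
  [[0,0,0],[0,0,0],0],
  [[0,0,0],[0,0,0],0],
  [[0,0,0],[0,0,0],0],
  [[0,0,0],[0,0,0],0],
])

```text
t: 11.3
ee_pos: [0.5742, -0.087, 0.0498]
orientation: [179.9, -39.4, 92.5]
ft_force: [-0.5, 0.8, -2.3]
width: 0.152
gripper_force: 58.4
```

```bash
python3 - <<'E'
from h import *
s=manip.get_state(); print(s['t'],s['ee_pos'],s['orientation'],s['ft_force'],s['wrist_torque'])
# lug raise from rigid tool motion since the grasp
R0=R.from_euler('xyz',[179.84,-45.90,92.478],degrees=True); p0=np.array([.57425,-.08782,.03845])
R1=R.from_euler('xyz',s['orientation'],degrees=True); p1=s['ee_pos']
for n,q in (('R',[.5745,-.119,.058]),('L',[.5695,.005,.058]),('C',[.5719,-.0572,.042])): print(n,np.round((R1*R0.inv()).apply(np.array(q)-p0)+p1-q,4))
# pixel check: left-lug and right edge of lid in scene before/after is not needed; slide -3.2mm y, +0.9mm x
print('slide in tool',np.round(R1.inv().apply([.0009,-.0030,0])/.15,4))
E
```

```text
11.3 [ 0.57416286 -0.08702989  0.04977983] [179.86576753 -39.42630655  92.46011052] [-0.46701599  0.82489977 -2.25504142] [-1.0171627  -0.01520711 -0.00712136]
R [-0.0002  0.0032  0.0147]
L [-0.0002  0.0024  0.0007]
C [-0.0001  0.001   0.0078]
slide in tool [-0.0156  0.0052 -0.0128]
```

Held (lug +14.7 mm, other side +0.7 mm). Now I'll slide the lid about 3.2 mm towards -y to centre it, then lower it along the arc.

Call:
jog_arm([
  [[-0.0042,0.001,-0.0034],[0,0,0],0],
  [[-0.0042,0.001,-0.0034],[0,0,0],0],
  [[-0.0042,0.001,-0.0034],[0,0,0],0],
  [[-0.0042,0.001,-0.0034],[0,0,0],0],
  [[0,0,0],[0,0,0],0],
])

```text
t: 11.8
ee_pos: [0.575, -0.0904, 0.0498]
orientation: [179.9, -39.4, 92.5]
ft_force: [-0.1, 0.7, -1.0]
width: 0.147
gripper_force: 58.5
```

```bash
python3 - <<'E'
from h import *
s=manip.get_state(); print(s['t'],s['ee_pos'],s['orientation'],s['ft_force'])
R0=R.from_euler('xyz',[179.84,-45.70,92.478],degrees=True); plan([.57425+.0005,-.08782-.0031,.0390],R0,14)
E
```

```text
11.8 [ 0.57496035 -0.0903502   0.0498122 ] [179.85806719 -39.42951957  92.45868446] [-0.09664941  0.67101907 -1.01794522]
rot deg [-0.    6.27  0.  ] per-row rot share [-0.      0.0037  0.    ] mm/row 0.8
[-0.0035, -0.0001, 0.0038]
[-0.0035, -0.0001, 0.0038]
[-0.0035, -0.0001, 0.0038]
[-0.0036, -0.0001, 0.0037]
[-0.0036, -0.0001, 0.0037]
[-0.0036, -0.0001, 0.0037]
[-0.0037, -0.0001, 0.0036]
[-0.0037, -0.0001, 0.0036]
[-0.0037, -0.0001, 0.0036]
[-0.0037, -0.0001, 0.0036]
[-0.0038, -0.0001, 0.0035]
[-0.0038, -0.0001, 0.0035]
[-0.0038, -0.0001, 0.0035]
[-0.0038, -0.0001, 0.0034]
```

Call:
jog_arm([
  [[-0.0035,0,0.0038],[0,0.0037,0],0],
  [[-0.0035,0,0.0038],[0,0.0037,0],0],
  [[-0.0035,0,0.0038],[0,0.0037,0],0],
  [[-0.0036,0,0.0037],[0,0.0037,0],0],
  [[-0.0036,0,0.0037],[0,0.0037,0],0],
])

```text
t: 12.3
ee_pos: [0.575, -0.0906, 0.0458]
orientation: [179.9, -41.7, 92.5]
ft_force: [0.2, -0.2, -0.1]
width: 0.144
gripper_force: 58.6
```

Call:
jog_arm([
  [[-0.0036,0,0.0037],[0,0.0037,0],0],
  [[-0.0037,0,0.0036],[0,0.0037,0],0],
  [[-0.0037,0,0.0036],[0,0.0037,0],0],
  [[-0.0037,0,0.0036],[0,0.0037,0],0],
  [[0,0,0],[0,0,0],0],
])

```text
t: 12.8
ee_pos: [0.5748, -0.0907, 0.0425]
orientation: [179.9, -43.5, 92.4]
ft_force: [-0.8, -0.5, -1.2]
width: 0.151
gripper_force: 58.7
```

Call:
jog_arm([
  [[-0.0037,0,0.0036],[0,0.0037,0],0],
  [[-0.0038,0,0.0035],[0,0.0037,0],0],
  [[0,0,0],[0,0,0],0],
])

```text
t: 13.1
ee_pos: [0.5748, -0.0907, 0.041]
orientation: [179.9, -44.4, 92.4]
ft_force: [0.4, -0.6, -0.7]
width: 0.148
gripper_force: 58.5
```

Call:
jog_arm([
  [[-0.0038,0,0.0035],[0,0.0037,0],0],
  [[0,0,0],[0,0,0],0],
])

```text
t: 13.3
ee_pos: [0.5748, -0.0907, 0.0403]
orientation: [179.9, -44.8, 92.5]
ft_force: [-0.3, 0.3, -2.2]
width: 0.15
gripper_force: 58.5
```

Call:
jog_arm([
  [[-0.0038,0,0.0035],[0,0.0037,0],0],
  [[0,0,0],[0,0,0],0],
])

```text
t: 13.5
ee_pos: [0.5748, -0.0908, 0.0395]
orientation: [179.9, -45.2, 92.4]
ft_force: [0.4, 0.0, -0.6]
width: 0.146
gripper_force: 58.5
```

Call:
jog_arm([
  [[-0.0019,0,0.0018],[0,0.0019,0],0],
  [[0,0,0],[0,0,0],0],
])

```text
t: 13.7
ee_pos: [0.5749, -0.0908, 0.0392]
orientation: [179.9, -45.4, 92.5]
ft_force: [-0.3, 0.6, -1.9]
width: 0.147
gripper_force: 58.5
```

Call:
jog_arm([
  [[-0.0019,0,0.0018],[0,0.0019,0],0],
  [[0,0,0],[0,0,0],0],
])

```text
t: 13.9
ee_pos: [0.5749, -0.0908, 0.0388]
orientation: [179.9, -45.7, 92.5]
ft_force: [-0.1, 0.2, -1.0]
width: 0.146
gripper_force: 58.5
```

```bash
python3 - <<'E'
from h import *
s=manip.get_state(); print(s['t'],s['ee_pos'],s['orientation'],s['ft_force'],s['wrist_torque'])
E
```

```text
13.9 [ 0.5749009  -0.09079156  0.03884725] [179.86183844 -45.66996163  92.46605451] [-0.13506731  0.23476085 -0.95363773] [-0.9371018   0.04837578  0.02536709]
```

One half-step more, then a check for seating force.

Call:
jog_arm([
  [[-0.0019,0,0.0018],[0,0.0019,0],0],
  [[0,0,0],[0,0,0],0],
  [[0,0,0],[0,0,0],0],
])

```text
t: 14.2
ee_pos: [0.5749, -0.0908, 0.0385]
orientation: [179.9, -45.9, 92.5]
ft_force: [-0.2, 0.0, -1.9]
width: 0.146
gripper_force: 58.6
```

Call:
jog_arm([
  [[-0.0012,0,0.0012],[0,0.001,0],0],
  [[0,0,0],[0,0,0],0],
  [[0,0,0],[0,0,0],0],
])

```text
t: 14.5
ee_pos: [0.575, -0.0907, 0.0385]
orientation: [179.8, -46.0, 92.5]
ft_force: [-1.8, -1.4, 3.4]
width: 0.149
gripper_force: 59.0
```

```bash
python3 - <<'E'
from h import *
s=manip.get_state(); print(s['t'],s['ee_pos'],s['orientation'],s['ft_force'],s['wrist_torque'])
c=wsnap('w7.png'); print(wring(c,np.array([.573,-.0605])))
E
```

```text
14.5 [ 0.57495963 -0.09072483  0.03850263] [179.84230324 -46.01510323  92.49303463] [-1.84580227 -1.37414019  3.42680608] [-0.33053704  0.25840479  0.23927982]
(array([ 0.57269581, -0.06014432]), np.float64(0.001252615522718035), np.int64(829), array([222, 129,  51,  56, 100, 259,  12,   0,   0,   0,   0,   0]))
```

Seated (contact +3.4 N). I'll release, back out along the tool axis, and measure.

Call:
jog_arm([
  [[0,0,0],[0,0,0],20],
  [[0,0,0],[0,0,0],30],
  [[0,0,0],[0,0,0],45],
  [[0,0,0],[0,0,0],45],
  [[0,0,0],[0,0,0],45],
])

```text
t: 15.05
ee_pos: [0.5749, -0.0907, 0.0383]
orientation: [179.9, -46.0, 92.5]
ft_force: [0.4, 0.2, 0.5]
width: 0.446
gripper_force: 0.0
```

Call:
jog_arm([
  [[0,0,-0.06],[0,0,0],50],
  [[0,0,-0.1],[0,0,0],60],
  [[0,0,-0.14],[0,0,0],80],
  [[0,0,-0.14],[0,0,0],100],
  [[0,0,-0.1],[0,0,0],100],
])

```text
t: 15.55
ee_pos: [0.5777, -0.1513, 0.0962]
orientation: [179.8, -45.9, 92.5]
ft_force: [-0.2, -0.9, 0.3]
width: 1.0
gripper_force: 0.0
```

Call:
jog_arm([
  [[0,0,-0.15],[0,0,0],100],
  [[0,0,-0.1],[0,0,0],100],
  [[0,0,0],[0,0,0],100],
  [[0,0,0],[0,0,0],100],
])

```text
t: 15.95
ee_pos: [0.5782, -0.1757, 0.1204]
orientation: [179.9, -46.0, 92.5]
ft_force: [0.2, 1.7, 0.2]
width: 1.0
gripper_force: 0.0
```

```bash
cat >> h.py <<'E'
def winw(c,c0,z=.042):
    b=c['image'][...,2].astype(int)-c['image'][...,0]; b=cv2.GaussianBlur(b.astype(np.float32),(3,3),0); P=[];q=np.arange(.030,.052,.00025)
    for a in np.radians(list(range(-175,-105,4))+list(range(-75,0,4))):
        X=np.stack([c0[0]+q*np.cos(a),c0[1]+q*np.sin(a),0*q+z],-1); uv=wproj(c,X).astype(np.float32)
        I=cv2.remap(b,uv[None,:,0],uv[None,:,1],cv2.INTER_LINEAR)[0]; k=np.where(I<-2)[0]; k=k[(k>20)&(k<80)]
        if len(k): P.append(X[k[0],:2])
    return circ(np.array(P),.041,np.array(c0))
E
python3 - <<'E'
from h import *
c=wsnap('w8.png'); s=manip.get_state(); print(s['t'],c['p'],c['o'],s['ft_force'])
for f in ('w1.png','w8.png'):
    c=load(f); c0=np.array([.5725,-.059])
    print(f,'ring',wring(c,c0)[:2],'lid',lidw(c,c0,range(-150,-29,4),.028),'win',winw(c,c0))
E
```

```text
16.0 [ 0.57821453 -0.17567875  0.12040528] [179.85140092 -46.01233875  92.48298942] [ 0.64114419 -0.15095049  0.69139712]
w1.png ring (array([ 0.57268786, -0.06012822]), np.float64(0.0011494526932802024)) lid ((array([ 0.57213236, -0.05794956]), np.float64(0.0009261187063067932)), 31) win (array([ 0.57188322, -0.05707668]), np.float64(0.0008985095543271774))
w8.png ring (array([ 0.57277108, -0.06022851]), np.float64(0.0011186723611538473)) lid ((array([ 0.57264951, -0.05970149]), np.float64(0.00022958278607514536)), 31) win (array([ 0.57255418, -0.05942794]), np.float64(0.0017266277915863523))
```

```bash
python3 - <<'E'
from h import *
snap('side','side3.png'); snap('scene','scene3.png')
def lidp(c,c0,angs,z,thr,r=.082):
    g=cv2.GaussianBlur(cv2.cvtColor(c['image'],cv2.COLOR_RGB2GRAY),(3,3),0).astype(np.float32); P=[]; q=np.arange(.070,.095,.00025)
    for a in np.radians(angs):
        X=[(c0[0]+k*np.cos(a),c0[1]+k*np.sin(a),z) for k in q]; uv=np.array([proj(c,x) for x in X],np.float32)
        I=cv2.remap(g,uv[None,:,0],uv[None,:,1],cv2.INTER_LINEAR)[0]; k=np.where(I<thr)[0]
        if len(k) and k[0]>0: P.append(X[k[0]][:2])
    return circ(np.array(P),r,c0),len(P)
for n,a,t,c0 in (('side',list(range(75,200,4)),90,[.5745,-.064]),('scene',list(range(-40,75,4)),90,[.5733,-.061])):
    for f in (n+'0.png',n+'3.png'):
        c=load(f); print(f,'ring',ringfit(c,np.array(c0))[:2],'lid',lidp(c,np.array(c0),a,.028,t))
E
```

```text
side0.png ring (array([ 0.57451396, -0.06491941]), np.float64(0.0014820885781223997)) lid ((array([ 0.57381539, -0.05754493]), np.float64(0.0022794696132562493)), 32)
side3.png ring (array([ 0.57445005, -0.06490902]), np.float64(0.001513015735752043)) lid ((array([ 0.57320067, -0.05790481]), np.float64(0.0027452888278667797)), 32)
scene0.png ring (array([ 0.57337828, -0.06096742]), np.float64(0.0016131395035191265)) lid ((array([ 0.58039292, -0.05338126]), np.float64(0.0035586321852952517)), 22)
scene3.png ring (array([ 0.57353592, -0.06097116]), np.float64(0.0015671171219287588)) lid ((array([ 0.58049921, -0.05407613]), np.float64(0.0036507613634725274)), 20)
```

The wrist view has small residuals, and skirt and window agree. It puts the lid 0.5–0.8 mm from the ring axis, inside the 3 mm limit. The far cameras' lid fits are spoiled by shadow and the post, so I'm not using them. The gripper is well clear, so I'm handing in.

```bash
python3 - <<'E'
from plant import manip
print(manip.hand_in())
E
```

```text
the job is handed in; nothing more can be done
None
```

The right lug came up freely at about 1–2 N; I raised it about 14.7 mm for over 2 s with the left edge down, then set the lid back flat, about 0.5–0.8 mm off the dish axis by the wrist camera. The gripper was released and clear, and the job was handed in with no verdict shown; a first grip missed and pushed the lug's outer corner with about 6–7 N, because the finger tips lay about 30 mm behind the reported TCP.

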